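# Open the touch-latch display cabinet

## Task

Show the cup in the cabinet with the yellow door: press the door in at its round mark with a fingertip so that the catch lets go, back away so that the spring sets it ajar by itself, then push the door from behind with the finger until it stands wide open, about square to the cabinet's front. Only push: do not pinch the door. Leave the cup standing inside, the cabinet with the grey door shut and everything else on the bench where it is.

Things in the scene. Friction and masses are not known exactly. Their poses are not given: they have to be found in the camera images.
- yellow_cabinet: small table cabinet of light wood with a yellow door, fixed to the bench, 190 wide (y), 150 high, carcass 120 deep (x). Origin: centre of its underside, on the bench; x points from the front into the cabinet, y to the left as one faces the door. Carcass front at x = -60, closed door's outer face at x = -80 in this frame
- yellow_face: outer face of the yellow door (184 wide, 144 high, top edge 150 over the bench; door 12 thick, no handle), moves with it. Origin: centre of the round white press mark with black rim (20 across), 124 over the bench, 150 from the hinge axis, 34 from the free edge. x points into the door, y towards the hinge
- yellow_door (a joint): angle of the yellow door, rad; 0 shut and latched, hinge at the left edge. Push-to-open: yields inwards (about 2 N at the mark) to a hard stop at -0.04 (6 mm at the mark); past about -0.025 the catch lets go, and as the finger backs away a spring swings the door out to about 0.55. Beyond, it is pushed by hand (1 to 2 N, damped) up to 1.65 and stays where left. It does not latch again
- grey_cabinet: small table cabinet of light wood with a plain grey door, fixed to the bench, 190 wide (y), 150 high, carcass 120 deep (x). Origin: centre of its underside, on the bench; x points from the front into the cabinet, y to the left as one faces the door. Carcass front at x = -60, closed door's outer face at x = -80 in this frame
- grey_face: outer face of the plain grey door (184 wide, 144 high, top edge 150 over the bench; door 12 thick, no handle), moves with it. Origin: centre of the round white press mark with black rim (20 across), 124 over the bench, 150 from the hinge axis, 34 from the free edge. x points into the door, y towards the hinge
- grey_door (a joint): angle of the plain grey door, rad; 0 shut and latched, hinge at the left edge. Push-to-open: yields inwards (about 2 N at the mark) to a hard stop at -0.04 (6 mm at the mark); past about -0.025 the catch lets go, and as the finger backs away a spring swings the door out to about 0.55. Beyond, it is pushed by hand (1 to 2 N, damped) up to 1.65 and stays where left. It does not latch again
- yellow_hinge (a point): point on the yellow door's hinge axis at the height of the door's lower edge, 6 over the bench, in the plane of the closed door's inner face (12 behind its outer face). Does not move with the door
- yellow_back: inner face of the yellow door (176 x 136), moves with the door. Origin: its centre, on the inner face, 92 from the hinge axis and 78 over the bench; x points from the door towards the cabinet's inside when shut
- cup_a: loose tealight cup of grey mortar, 57 across, 60 high, standing on the floor (10 over the bench) inside the yellow cabinet; origin: centre of its underside
- cup_b: the like cup, 57 across, 58 high, inside the grey cabinet; origin: centre of its underside
- round_pot: loose round mortar pot, 98 across, 99 high, at the left of the bench; origin: centre of its underside
- measure: loose yellow tape measure, 36 x 86 x 64 high, at the left of the bench; origin: centre of its underside
- tape_roll: loose roll of white printed tape lying flat, 106 across, 48 high, at the right of the bench; origin: centre of its underside
- oil_bottle: loose pale bottle with red cap, 59 across, 170 high, at the back right of the bench; origin: centre of its underside

How it is judged:
On the way, in this order (a step that is already met when the one before it is completed fails the run):
1. the yellow door is pressed in by the fingers until its catch lets go (value of joint yellow_door below -0.018 rad and contact force between the fingers and yellow_face above 0.5 N), for 0.02 s.
2. the door stands ajar by its spring, untouched (value of joint yellow_door between 0.35 and 0.75 rad and contact force between each of the arm, the fingers and yellow_face below 0.3 N and contact force between each of the arm, the fingers and yellow_back below 0.3 N), for 0.2 s.
3. the door is pushed wide open (value of joint yellow_door above 1.25 rad), for 0.1 s.
At the end, for the whole second after the job is handed in: the yellow door stands still at more than 1.25 rad (72 degrees), the grey door is still shut (within 0.05 rad), the two cups stand upright and nothing loose has moved 30 mm (value of joint yellow_door above 1.25 rad and velocity of joint yellow_door between -0.05 and 0.05 rad/s and value of joint grey_door between -0.015 and 0.05 rad and distance of each of cup_a, cup_b, round_pot, measure, tape_roll, oil_bottle from where it was at the start of the episode below 0.03 m and angle between each of cup_a, cup_b's own z axis and vertical below 0.2 rad); the robot touches nothing.
It fails at once if the door is pinched: pressed on both faces at once, over 4 N each (contact force between the fingers and yellow_face above 4 N and contact force between the fingers and yellow_back above 4 N).
It fails at once if the grey door is pressed or opened (not (value of joint grey_door between -0.015 and 0.05 rad)).
It fails at once if a cup or a bystander is lifted or moved over 30 mm (distance of any of cup_a, cup_b, round_pot, measure, tape_roll, oil_bottle from where it was at the start of the episode above 0.03 m).
It also fails if it takes over 51 s, if anything falls off the work surface, if the arm or the gripper's body presses on something with over 40 N, if the wrist force passes 120 N, or if a joint passes its speed limit or range.

## Robot

A 6-joint arm with a two-finger parallel gripper is mounted at the origin on a cart in front of the work surface, level with it; the furniture and walls round the work are solid. World frame = base frame: x ahead of the robot, y to its left, z up, the work surface at z = 0. Lengths are in m, angles in rad, forces in N, time in s.
With the tool pointing down it reaches from about 0.2 to 0.875 m from the base axis. Payload 3.4 kg.
Tool frame: the origin (TCP) lies between the finger pads; the fingertips stand 25 mm ahead of it and the grasp point (between the pads) lies 6 mm ahead of it (r.nose_length is the z of the fingertips in the tool frame, in m); z points along the fingers, y is the line along which they close (so a half turn about z gives the same grasp; the last joint's range is limited). The gripper opens to 94 mm and grips with 3 to 60 N. Pads are 16 mm wide; open, the fingers measure 119 mm over their backs; the gripper's body (75 mm by 177 mm) begins 78 mm behind the grasp point.
Start: joints at [-1.431, 0.276, 1.505, -0, 1.361, -0.121], TCP at [0.148, -0.556, 0.23] pointing down, gripper open.
Joint ranges: [-2.89, 2.89], [-0.75, 2.08], [0.22, 2.7], [-1.18, 4.32], [0.11, 2.71], [-2.7, 2.7]. Speed limits (rad/s): [2.57, 2.57, 3.14, 3.14, 3.14, 3.14].

## Interface

Orientations are given as a unit quaternion [w, x, y, z].
In Python, from plant import r, gripper_to, inverse_kinematics, vision, models, telemetry gives the robot as it stands. Calls block until the motion is done:
- r.move_to(position, orientation): joint-space move of the TCP to a pose.
- r.move_l(position, rot=None, vel=0.15, guard=None): straight line of the TCP; rot=None keeps the orientation; vel is the mean speed in m/s. With guard (N) it stops when the force on the tool has changed by that much, and returns True; else False.
- r.movej(angles): joint-space move.
- gripper_to(opening, f_grip=None): finger opening in m; f_grip is the grip in N (None keeps the last); returns when the fingers have stopped.
- r.hold(seconds).
- inverse_kinematics(position, orientation): joint angles nearest the present ones, or None.
- vision.snapshot(name): name is "side" or "top" or "wrist"; returns the picture (400x640x3 uint8, red, green, blue); there is no depth.
- vision.get_calibration(name): a dict with "fx", "fy", "cx", "cy" (pixels), "position" and "orientation" of the camera in the world. Camera axes: x right, y down, z forward; pixel columns grow to the right and rows downward; lengths in m; the calibration is good to about 2 mm. The wrist camera is an equidistant fisheye: a pixel r from the principal point sees the ray r / f radians off the axis. A picture is of the moment at which its call begins: read the wrist's pose just before it. get_calibration takes no time and is no camera call; for the wrist camera it gives the pose at the moment of the call.
A pose or a line that the arm cannot do raises r.PlanningError and nothing moves.
- r.sign_off(): hands the job in; it is judged then, once.
Trained networks look in the newest picture that a camera, given by its name, has taken for a name from the list of things; names that differ only in an ending like _2 or _b are one class to them, and where a whole thing is asked for, a point or a joint stands for the part that bears it (a point fixed in the world has none). Each returns a list of dicts, best first, with "score" (0 to 1); they miss things now and then, are a little off and sometimes report something else, mostly with a low value. They report only what shows in the picture. A call takes as long as a camera call.
- models.boxes_of(thing, camera): "at" ([x, y, z] in m, in world coordinates, good to about 4 mm: the middle of the surface that is visible of it).
- models.regions_of(thing, camera): "pixels" (400x640 bool, what is visible of it).
- models.mark_of(thing, camera): "at" ([x, y, z] in m, in world coordinates, good to about 4 mm: a listed point, or the origin of a listed thing).
Readings, each from a call of its own:
- telemetry.current_t(): time.
- telemetry.current_joints(): joint angles.
- telemetry.current_dq(): joint speeds.
- telemetry.current_joint_efforts(): joint torques, N m.
- telemetry.current_ee_pos(): TCP position.
- telemetry.current_tool_rot(): TCP orientation.
- telemetry.current_wrist_force(): force on the tool from outside, world axes, zero at the start.
- telemetry.current_torque(): the same for the moment, N m.
- telemetry.current_opening(): finger opening in m.
- telemetry.current_finger_force(): force on a finger pad.
Only numpy, scipy, OpenCV 4.12 (cv2) and the standard library are available. Lean on these libraries where they do the work, as an engineer would, in place of code of your own. Each camera call takes 0.05 s, during which the arm holds its last target. There are 200 camera calls.

## Working session

There is one attempt and no reset: what is moved stays moved. The work goes in short steps, each a Python script; the robot and the scene stay as the last script left them, time stands still between calls to the robot, and variables do not carry over. Pictures are saved under pics/ and viewed, at most 10 in all, crops included, and the job is handed in when it is done.

```bash
mkdir -p pics; ls
python3 - <<'E'
from plant import r, vision, models, telemetry
import cv2, numpy as np
for c in ["side","top"]:
    im=vision.snapshot(c); cv2.imwrite(f"pics/{c}0.png",im[:,:,::-1])
    k=vision.get_calibration(c); print(c,k)
    for t in ["yellow_face","yellow_hinge","yellow_cabinet","grey_face","grey_cabinet","tape_roll","round_pot","measure","oil_bottle"]:
        try: print(t,[(round(d["score"],2),np.round(d["at"],3).tolist()) for d in models.mark_of(t,c)[:2]])
        except Exception as e: print(t,e)
print(telemetry.current_t(),telemetry.current_tool_rot(),telemetry.current_opening(),r.nose_length)
E
```

```text
pics
side {'fx': 385.6437884161766, 'fy': 385.6437884161766, 'cx': 322.7930198125018, 'cy': 198.50266989207054, 'position': array([1.44282778, 0.29059234, 0.7078411 ]), 'orientation': array([-0.29019474,  0.51717919,  0.70627443, -0.38663823])}
yellow_face [(0.72, [0.556, -0.213, 0.124])]
yellow_hinge [(0.78, [0.569, -0.061, 0.005]), (0.75, [0.622, 0.17, 0.006])]
yellow_cabinet [(0.55, [0.634, -0.154, -0.003]), (0.45, [0.621, 0.167, 0.003])]
grey_face [(0.45, [0.552, 0.098, 0.122])]
grey_cabinet [(0.58, [0.622, 0.169, 0.003])]
tape_roll [(0.83, [0.543, -0.442, -0.0])]
round_pot [(0.92, [0.613, 0.415, 0.002])]
measure [(0.86, [0.434, 0.45, -0.001])]
oil_bottle [(0.62, [0.653, -0.436, 0.001])]
top {'fx': 404.00832207803614, 'fy': 404.00832207803614, 'cx': 318.8147764825444, 'cy': 202.0603397151053, 'position': array([-0.34589779,  0.21396394,  1.25848933]), 'orientation': array([ 0.20764732, -0.58623174,  0.74077121, -0.25391524])}
yellow_face [(0.82, [0.556, -0.213, 0.126])]
yellow_hinge [(0.67, [0.572, -0.06, 0.004])]
yellow_cabinet [(0.91, [0.634, -0.156, -0.001])]
grey_face [(0.61, [0.547, 0.102, 0.124])]
grey_cabinet [(0.93, [0.625, 0.169, -0.002])]
tape_roll [(0.7, [0.537, -0.439, 0.0])]
round_pot [(0.63, [0.617, 0.416, 0.001])]
measure [(0.72, [0.553, -0.211, 0.126]), (0.64, [0.43, 0.448, -0.001])]
oil_bottle [(0.52, [0.572, -0.061, 0.004]), (0.45, [0.654, -0.434, -0.0])]
1.0 [ 5.63085615e-05  9.91508143e-01  1.30044605e-01 -3.68637304e-06] 0.09414856340085213 0.025
```

View pics/top0.png

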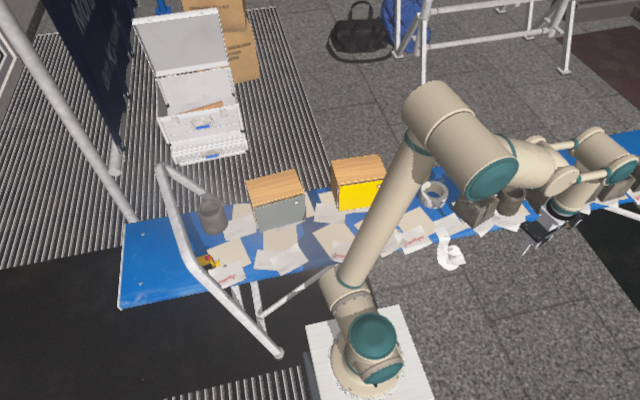

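View pics/side0.png

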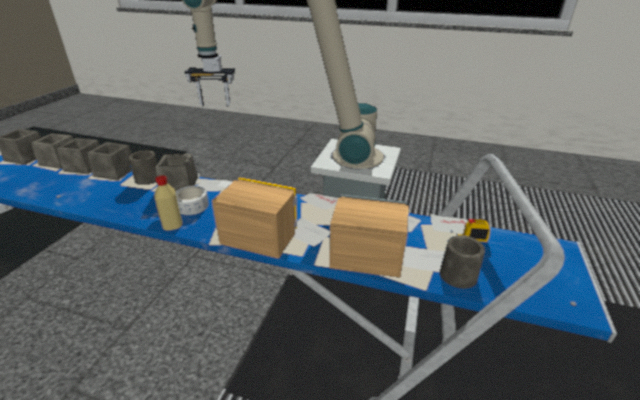

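The top view shows the yellow door at about (360,193) and the grey one at about (283,215), both facing the robot. The side view shows nothing near the yellow cabinet except the tape roll (190,200) and the bottle (167,205). The network positions agree with both pictures. I'll press with the closed fingers pointing down.

Run:
```python
from plant import r, gripper_to, vision, models, telemetry
import cv2, numpy as np
q=[0,1,0,0]
gripper_to(0.0,5)
r.move_to([0.45,-0.212,0.25],q)
r.move_l([0.50,-0.212,0.139],vel=0.15)
r.hold(0.2); f0=np.array(telemetry.current_wrist_force())
hit=r.move_l([0.566,-0.212,0.139],vel=0.02,guard=7)
print(hit,telemetry.current_ee_pos(),np.array(telemetry.current_wrist_force())-f0)
r.hold(0.1); print(telemetry.current_ee_pos(),np.array(telemetry.current_wrist_force())-f0)
r.move_l([0.40,-0.212,0.139],vel=0.15)
r.hold(0.8)
for c in ["top","side"]:
    im=vision.snapshot(c); cv2.imwrite(f"pics/{c}1.png",im[:,:,::-1])
    for t in ["yellow_face","yellow_back","yellow_hinge"]:
        print(c,t,[(round(d["score"],2),np.round(d["at"],3).tolist()) for d in models.mark_of(t,c)[:2]])
print(telemetry.current_t())
im=cv2.imread("pics/top1.png")[130:260,230:480]; cv2.imwrite("pics/top1c.png",cv2.resize(im,None,fx=3,fy=3))
```

```text
True [ 0.54988843 -0.21233467  0.13837328] [-0.54605972  1.29459794  0.87707708]
[ 0.54948584 -0.21223301  0.13806613] [-1.00240728  0.04041016  2.14686581]
top yellow_face [(0.71, [0.48, -0.181, 0.12])]
top yellow_back []
top yellow_hinge [(0.74, [0.575, -0.061, 0.006])]
side yellow_face [(0.43, [0.479, -0.182, 0.124])]
side yellow_back [(0.55, [0.523, -0.14, 0.076])]
side yellow_hinge [(0.87, [0.569, -0.058, 0.003])]
9.9917
```

View pics/top1c.png

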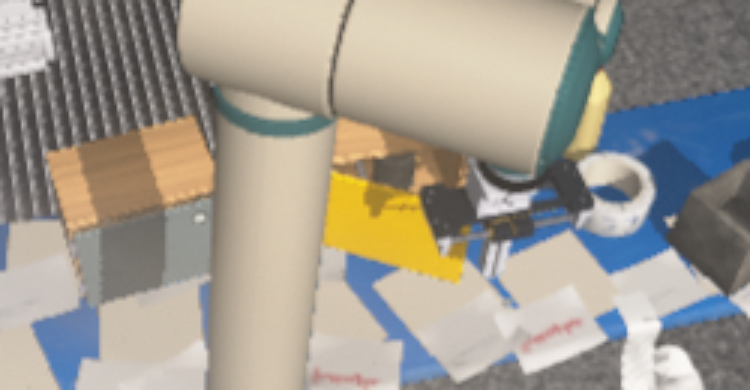

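The crop shows the yellow door ajar, with its free edge near (460,275) and the open gap behind it. The measured angle is about 0.56 rad. Next I go over the door, come down behind it and push along the arc.

Run:
```python
from plant import r, vision, models, telemetry
import cv2, numpy as np
H=np.array([0.571,-0.060])
def P(th,rho=0.14):
    d=8*abs(np.cos(th))+12.5*abs(np.sin(th))
    p=H+rho*np.array([-np.sin(th),-np.cos(th)])+d/1000*np.array([np.cos(th),-np.sin(th)])
    return [*p,0.118]
r.move_l([0.40,-0.212,0.25],vel=0.25)
r.move_l([0.533,-0.203,0.25],vel=0.2)
f0=np.array(telemetry.current_wrist_force())
if r.move_l([0.533,-0.203,0.118],vel=0.12,guard=10): print("hit",telemetry.current_ee_pos())
else:
    for th in np.arange(0.55,1.56,0.1):
        hit=r.move_l(P(th),vel=0.08,guard=15)
        print(round(th,2),hit,np.round(telemetry.current_ee_pos(),3),np.round(np.array(telemetry.current_wrist_force())-f0,1))
        if hit: break
    else:
        r.hold(0.3)
        p=P(1.55); r.move_l([p[0],p[1]-0.08,0.118],vel=0.1)
        r.move_l([p[0],p[1]-0.08,0.25],vel=0.15)
        r.move_l([0.40,-0.35,0.25],vel=0.2)
    r.hold(0.3)
for c in ["top","side"]:
    im=vision.snapshot(c); cv2.imwrite(f"pics/{c}2.png",im[:,:,::-1])
    for t in ["yellow_face","yellow_back","grey_face","cup_a","tape_roll","oil_bottle"]:
        print(c,t,[(round(d["score"],2),np.round(d["at"],3).tolist()) for d in models.mark_of(t,c)[:2]])
print(telemetry.current_t())
im=cv2.imread("pics/top2.png")[130:260,230:480]; cv2.imwrite("pics/top2c.png",cv2.resize(im,None,fx=3,fy=3))
```

```text
0.55 False [ 0.509 -0.186  0.118] [-0.5  1.   0.7]
0.65 False [ 0.497 -0.18   0.118] [-0.3  0.7  0.9]
0.75 False [ 0.485 -0.172  0.118] [ 0.1  1.1 -1.1]
0.85 False [ 0.475 -0.163  0.118] [0.6 0.2 0.7]
0.95 False [ 0.465 -0.153  0.118] [0.5 0.7 0.7]
1.05 False [ 0.456 -0.142  0.118] [-0.  -0.2  0.4]
1.15 False [ 0.449 -0.13   0.118] [0.2 0.8 0.6]
1.25 False [ 0.442 -0.117  0.118] [0.5 0.4 0.7]
1.35 False [ 0.437 -0.104  0.118] [-0.2  0.3  1.2]
1.45 False [ 0.433 -0.089  0.118] [ 0.5  0.6 -0.3]
1.55 False [ 0.431 -0.075  0.118] [-0.1  0.6  0.1]
top yellow_face [(0.48, [0.422, -0.05, 0.125])]
top yellow_back []
top grey_face [(0.71, [0.549, 0.101, 0.128])]
top cup_a [(0.41, [0.638, -0.178, 0.008])]
top tape_roll [(0.76, [0.536, -0.443, -0.0]), (0.45, [0.429, 0.449, -0.001])]
top oil_bottle []
side yellow_face [(0.75, [0.419, -0.049, 0.126])]
side yellow_back [(0.47, [0.48, -0.062, 0.077])]
side grey_face [(0.45, [0.552, 0.101, 0.122])]
side cup_a []
side tape_roll [(0.67, [0.541, -0.442, -0.001])]
side oil_bottle [(0.63, [0.651, -0.436, 0.001])]
20.85
```

View pics/top2c.png

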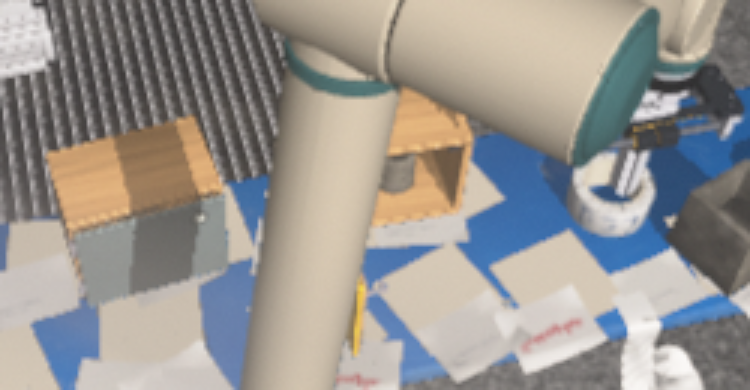

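The crop shows the yellow door edge-on near (358,315), about square to the front. The cup stands inside near (398,172) and the grey door is shut.

```bash
python3 -c "
from plant import r
print(r.sign_off())"
```

```text
the job is handed in; nothing more can be done
None
```

I pressed the yellow door until its catch let go, let the spring set it ajar, and pushed it from behind until it stood about square to the front. The cup is still standing inside, the grey door is shut, the tape roll and bottle are where they were (I did not re-measure the pot, the measure or the grey cabinet's cup), and the job is handed in; no verdict came back.

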